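# Oil bottle back in the door pocket, cabinet snapped shut

## Task

Pull the small steel cabinet's door open past its roller catch and swing it wide, stand the oil bottle upright in the pocket on the inside of the door (set it down, do not drop it), then push the door shut until the catch snaps and it sits fully home with the bottle still in the pocket. The door is thin sheet and bends easily there: while it is at the catch or home, never push or pull it with more than 25 N, and ease off as soon as it has snapped. Leave the other things on the bench where they are.

Things in the scene. Friction and masses are not known exactly. Their poses are not given: they have to be found in the camera images.
- cabinet: Low grey steel bench cabinet, fixed, 244 wide (y) x 170 deep (x) x 190 high. Origin on the bench, middle of the carcass's front edge; x to its back, y to its left, z up. A face frame sleeved over the carcass on slotted screws carries hinge, door and catch together: all of them stand up to 10 mm further forward or back (cabinet x) than the middle setting, unmeasured, new on every cabinet.
- hinge_mid (a point): Foot of the upright hinge axis at the middle setting (true axis within 10 mm in cabinet x): cabinet x -16, y 119, z 0. Door frame = from the true axis, axes as the cabinet's when shut, turning with the door. In it (mm): panel x -10 to 0, y -2 (hinge) to -244 (free edge), z 22 to 186; x > 0 is the inside.
- handle_mid (a point): Middle of the handle with the door shut, at the middle setting (true within 10 mm in cabinet x): a level round steel bar, 10 diameter, 170 high, 48 mm from bar centre to panel face, bent into the panel at both ends, so a finger can hook behind it from above. In the door frame x -58, y -158 to -238. This point stays with the carcass, it does not swing with the door.
- catch_mid (a point): Middle setting of the two sprung rollers behind the right frame post, 140 high. They grip a steel tongue 33 mm long on the door's inside (door frame y -200, z 140). Shutting: resistance starts 11 mm from home at the free edge, peaks near 8 N at the tongue, ends 3 mm from home; then the rollers draw the door home. Opening takes about 4 N. Past home is stiff rubber: 2 mm more is over 25 N.
- cab_door (a joint): Door angle, rad: 0 = shut and home on its buffers; grows as the free edge swings to the robot and left (clockwise from above), to 1.9. Light stiff hinge, 0.12 N m: it stays where left. Bottle pocket on the inside: sheet box open at the top, inside 66 (x) x 84 (y), centre at door frame x 56, y -115, floor z 35, walls 3 thick to z 75.
- oil_bottle: Cream plastic oil dropper bottle with an orange spout, round, 44 diameter up to 80 high, spout to 126, 0.11 kg, standing on the bench to the right in front of the cabinet. Origin at the centre of its underside, z up along the bottle.
- offcut_3: Bystander: plywood offcut 50x90x18, origin centre of underside.
- tape_black: Bystander: roll of black tape 55 diameter, 19 high.
Things that resemble listed ones, but are neither listed nor needed, are in the scene too. Leave any blue or pink look-alike of the oil_bottle alone.

How it is judged:
On the way, in this order (a step that is already met when the one before it is completed fails the run):
1. the door has been pulled through the catch and stands wide open (beyond 1.0 rad) (value of joint cab_door above 1 rad), for 0.2 s.
2. the bottle stands upright on the pocket's floor, let go, with the door still open (value of joint cab_door above 0.5 rad and height (world z) of oil_bottle between 0.031 and 0.041 m and angle between oil_bottle's own z axis and vertical below 0.12 rad and linear speed of oil_bottle below 0.03 m/s and contact force between the fingers and oil_bottle below 0.1 N), for 0.2 s.
At the end, for the whole second after the job is handed in: The door is home in its catch (angle below 0.008 rad, about 2 mm at the free edge) and stays there, with the bottle at rest in the door pocket inside the cabinet: underside 31 to 41 mm above the bench, tilted less than 0.15 rad (value of joint cab_door below 0.008 rad and linear speed of oil_bottle below 0.02 m/s and angle between oil_bottle's own z axis and vertical below 0.15 rad and height (world z) of oil_bottle between 0.031 and 0.041 m and x of oil_bottle in the frame of cabinet between 0.015 and 0.065 m and y of oil_bottle in the frame of cabinet between -0.02 and 0.028 m); the robot touches nothing.
It fails at once if the robot pushes or pulls the door or its handle with more than 25 N while it is at the catch or home (value of joint cab_door below 0.06 rad and contact force between any of the arm, the fingers and cab_door above 25 N).
It fails at once if the bottle is dropped (contact force between the fingers and oil_bottle below 0.05 N and linear speed of oil_bottle above 0.5 m/s).
It fails at once if a bystander is shifted by more than 30 mm (distance of any of offcut_3, tape_black from where it was at the start of the episode above 0.03 m).
It also fails if it takes over 72 s, if anything falls off the work surface, if the arm or the gripper's body presses on something with over 40 N, if the wrist force passes 120 N, or if a joint passes its speed limit or range.

## Robot

A 6-joint arm with a two-finger parallel gripper is mounted at the origin on the work surface; the furniture and walls round the work are solid. World frame = base frame: x ahead of the robot, y to its left, z up, the work surface at z = 0. Lengths are in m, angles in rad, forces in N, time in s.
With the tool pointing down it reaches from about 0.3 to 0.75 m from the base axis. Payload 8.5 kg.
Tool frame: the origin (TCP) lies midway between the tips of the shut fingers; the grasp point (between the pads) lies arm.pinch_z behind it (arm.pinch_z is the distance from the TCP to the grasp point, in m); z points along the fingers, y is the line along which they close (so a half turn about z gives the same grasp; the last joint's range is limited). The gripper opens to 85 mm and grips with 20 to 120 N. Pads are 22 mm wide; open, the fingers measure 114 mm over their backs; the gripper's body (76 mm by 85 mm) begins 54 mm behind the grasp point. The pads swing forward as they close: fully open they stand 13 mm farther back than shut.
Start: joints at [-0.936, 0.381, 1.297, -0, 1.464, -0.215], TCP at [0.413, -0.363, 0.231] pointing down, gripper open.
Joint ranges: [-3.11, 3.11], [-0.89, 2.33], [0.22, 2.48], [-1.42, 4.56], [0.17, 2.85], [-2.88, 2.88]. Speed limits (rad/s): [2.39, 2.39, 3.14, 3.14, 3.14, 3.14].

## Interface

Orientations are given as a unit quaternion [w, x, y, z].
In Python, from bench import arm gives the robot as it stands.
- The arm moves only by the shell command python3 -m handwheel 'ROWS'. ROWS is text: rows parted by semicolons, each of 7 numbers parted by spaces: the turn, a rotation vector about the tool's x, y, z in degrees, then the shift along the tool's x, y, z in m, then the opening, from -1 (shut) to 1 (fully open). A call has 1 to 12 rows; each row is the pose to reach, as a shift and turn from the pose commanded when the call began, along the tool's axes at that moment; what a row does not reach only later rows make up. A row lasts 1/8 s, in which the tool goes at most 62.5 mm and 10.7 degrees, less where a joint would pass 70% of its speed; a pose out of reach is approached as far as the arm can. A call with a gripper value outside its range is refused whole. The fingers move at their own pace and stop on an object; the grip force is fixed at half the most. Time passes only in rows, so rows that repeat a pose let the fingers close. It gives the time, the measured TCP pose, the force, the opening and the grip force at its end, in the units of the state.
- arm.sense(): the state, without advancing time (a new reading comes with each control period).
- arm.read_camera(name): name is "side" or "top"; returns a dict with "pixels" (384x512x3 uint8, red, green, blue), "fx", "fy", "cx", "cy" (pixels), "k1" (the pictures are not rectified: a ray, as slopes to the right and down, at radius r is drawn at 1 + k1 r^2 times it, then the intrinsics apply), "extrinsics" (4x4, takes a point from camera to world coordinates). Camera axes: x right, y down, z forward; pixel columns grow to the right and rows downward; lengths in m; the calibration is good to about 2 mm. A picture is of the moment at which its call begins. There is no depth.
- arm.job_done(): hands the job in; it is judged then, once.
Trained networks look in a picture, given as the dict that the camera call returned (one of the last four; its "shot" number tells which), for a name from the list of things; names that differ only in an ending like _2 or _b are one class to them, and where a whole thing is asked for, a point or a joint stands for the part that bears it (a point fixed in the world has none). Each returns a list of dicts, best first, with "p" (0 to 1); they miss things now and then, are a little off and sometimes report something else, mostly with a low value. They report only what shows in the picture. A call takes as long as a camera call. They do not tell look-alikes from the thing itself.
- arm.search_frame(picture, name): "extent" ([centre column, centre row, width, height] in pixels, round what is visible of it).
- arm.outline_of(picture, name): "pixels" (384x512 bool, what is visible of it) and "extent" ([centre column, centre row, width, height] in pixels, round what is visible of it).
The state is a dict: "clock": time; "qpos": joint angles; "dq": joint speeds; "joint_efforts": joint torques, N m; "eef_pos": TCP position; "tcp_rot": TCP orientation; "ft_force": force on the tool from outside, world axes, zero at the start; "moment": the same for the moment, N m; "gripper_width": opening from 0.0 (shut) to 1.0 (fully open); "finger_force": force on a finger pad.
Only numpy, scipy, OpenCV 4.12 (cv2) and the standard library are available. Lean on these libraries where they do the work, as an engineer would, in place of code of your own. Each camera call takes 0.05 s, during which the arm holds its last target. There are 200 camera calls.

## Working session

There is one attempt and no reset: what is moved stays moved. The work goes in short steps, Python scripts to look and compute and a shell command to move; the robot and the scene stay as the last step left them, time stands still between calls to the robot, and variables do not carry over. Pictures are saved under pics/ and viewed, at most 10 in all, crops included, and the job is handed in when it is done.

```bash
mkdir -p pics; cat > h.py <<'E'
import numpy as np, cv2
from bench import arm
def K(p): return np.array([[p['fx'],0,p['cx']],[0,p['fy'],p['cy']],[0,0,1.]])
def dist(p): return np.array([p['k1'],0,0,0,0])
def proj(p,X):
    E=np.linalg.inv(np.array(p['extrinsics'])); X=np.atleast_2d(X)
    return cv2.projectPoints(X.astype(float),cv2.Rodrigues(E[:3,:3])[0],E[:3,3],K(p),dist(p))[0][:,0]
def ray(p,uv):
    E=np.array(p['extrinsics'])
    s=cv2.undistortPoints(np.array([[uv]],float),K(p),dist(p))[0,0]
    return E[:3,3],E[:3,:3]@np.array([s[0],s[1],1])
def onz(p,uv,z):
    o,d=ray(p,uv); return o+d*(z-o[2])/d[2]
def save(p,name): cv2.imwrite('pics/'+name,cv2.cvtColor(p['pixels'],cv2.COLOR_RGB2BGR))
E
python3 - <<'E'
from h import *
for c in ('side','top'):
    p=arm.read_camera(c); save(p,c+'0.png')
    print(c,np.round(p['extrinsics'],3).tolist(),p['fx'],p['cx'],p['cy'],p['k1'])
    for n in ('oil_bottle','cabinet','cab_door','handle_mid','offcut_3','tape_black'):
        print(n,[(np.round(d['extent']).tolist(),round(d['p'],2)) for d in arm.search_frame(p,n)[:4]])
print(arm.sense(),arm.pinch_z)
E
```

```text
side [[-0.871, -0.25, 0.423, 0.098], [-0.492, 0.436, -0.754, 0.704], [0.004, -0.864, -0.503, 0.654], [0.0, 0.0, 0.0, 1.0]] 439.0777110211684 255.0691276853344 195.59039166061362 -0.032169568982445634
oil_bottle [([277.0, 186.0, 14.0, 44.0], 0.84), ([296.0, 179.0, 17.0, 42.0], 0.81)]
cabinet [([138.0, 215.0, 120.0, 128.0], 0.56)]
cab_door [([189.0, 225.0, 89.0, 112.0], 0.62)]
handle_mid [([140.0, 216.0, 122.0, 128.0], 0.59), ([311.0, 252.0, 21.0, 22.0], 0.57)]
offcut_3 [([278.0, 320.0, 44.0, 24.0], 0.61), ([311.0, 251.0, 21.0, 24.0], 0.29)]
tape_black [([309.0, 251.0, 24.0, 20.0], 0.57)]
top [[-0.011, -0.983, 0.185, 0.341], [-1.0, 0.009, -0.008, -0.037], [0.006, -0.185, -0.983, 1.19], [0.0, 0.0, 0.0, 1.0]] 370.29287870209333 257.72585524104517 194.48021503761467 -0.08663090426994705
oil_bottle [([350.0, 192.0, 23.0, 18.0], 0.66), ([327.0, 188.0, 18.0, 19.0], 0.58), ([308.0, 205.0, 15.0, 14.0], 0.47)]
cabinet [([220.0, 117.0, 84.0, 50.0], 0.67)]
cab_door [([222.0, 169.0, 86.0, 25.0], 0.73)]
handle_mid [([219.0, 119.0, 88.0, 51.0], 0.67)]
offcut_3 [([200.0, 256.0, 22.0, 30.0], 0.69)]
tape_black []
{'clock': 0.7, 'qpos': array([-9.36305088e-01,  3.80593803e-01,  1.29742237e+00,  3.30014345e-05,
        1.46361686e+00, -2.15302924e-01]), 'dq': array([-6.60474676e-04,  1.72656878e-03, -7.18923804e-05,  1.15859378e-03,
       -1.51284342e-03,  2.98823376e-04]), 'joint_efforts': array([-4.66700920e-03, -4.48252916e+01, -2.31439841e+01, -3.57237668e-04,
        5.32638132e-04, -9.70988026e-06]), 'eef_pos': array([ 0.41311465, -0.36304785,  0.23131818]), 'tcp_rot': array([-2.31566048e-05,  9.11081891e-01,  4.12225408e-01,  1.18472368e-05]), 'ft_force': array([-0.14439211, -0.40253738,  0.14563071]), 'moment': array([ 0.0163141 , -0.05741149, -0.01378726]), 'finger_force': 0.0, 'gripper_width': 1.0005897537275694} 0.0187
```

```bash
cd pics; python3 -c "
import cv2,numpy as np
a=cv2.imread('side0.png')[100:370,60:400];b=cv2.imread('top0.png')[60:300,130:410]
cv2.imwrite('a.png',cv2.resize(a,None,fx=2.2,fy=2.2));cv2.imwrite('b.png',cv2.resize(b,None,fx=2.5,fy=2.5))"
```

```text
(no output)
```

View pics/a.png

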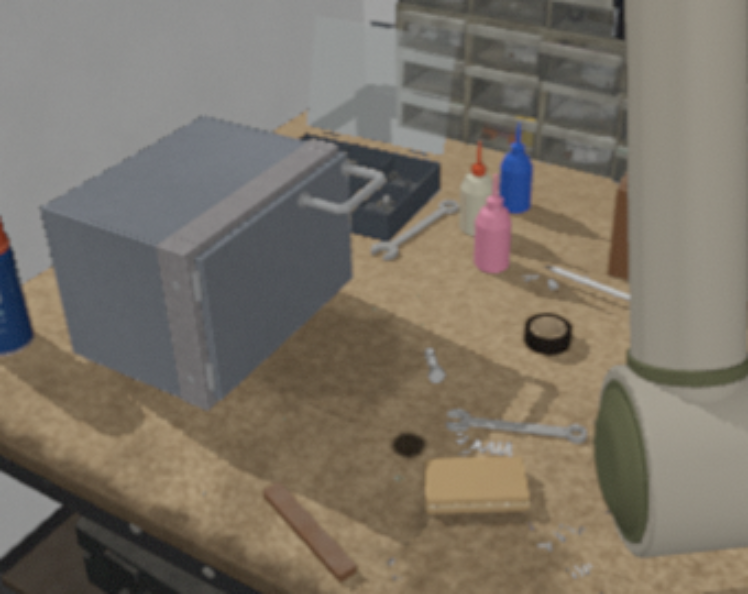

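View pics/b.png

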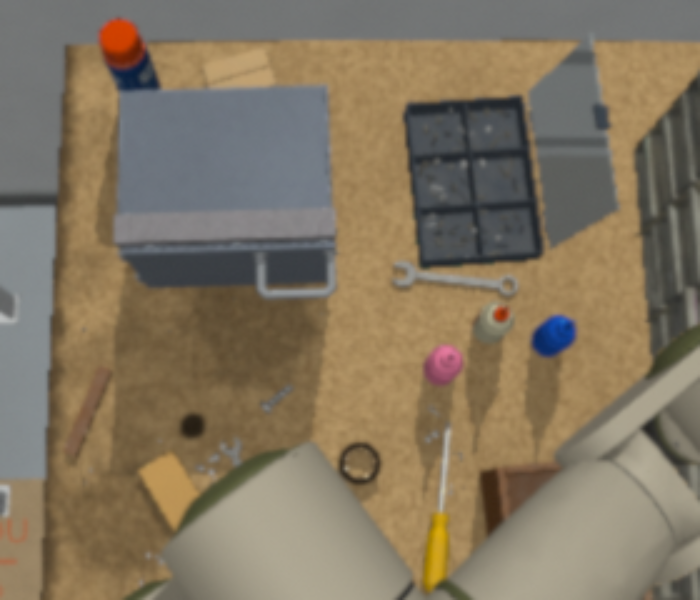

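Candidates are cream at side (277,191)/top (328,187), pink at side (284,206)/top (308,205), and blue at side (296,179)/top (351,193). The cream bottle with the orange spout fits. The cabinet is at top (178–265, 95–180), with its handle at the right front.

```bash
cd pics; python3 -c "
import cv2,numpy as np
a=cv2.imread('side0.png')[148:284,74:236];b=cv2.imread('top0.png')[86:184,170:272];c=cv2.imread('top0.png')[175:225,295:365];d=cv2.imread('side0.png')[150:220,255:315]
cv2.imwrite('a1.png',cv2.resize(a,None,fx=4.4,fy=4.4,interpolation=cv2.INTER_CUBIC));cv2.imwrite('b1.png',cv2.resize(b,None,fx=6,fy=6,interpolation=cv2.INTER_CUBIC))
cv2.imwrite('c1.png',np.hstack([cv2.resize(c,(420,300)),cv2.resize(d,(300,300))]))"
```

```text
(no output)
```

View pics/a1.png

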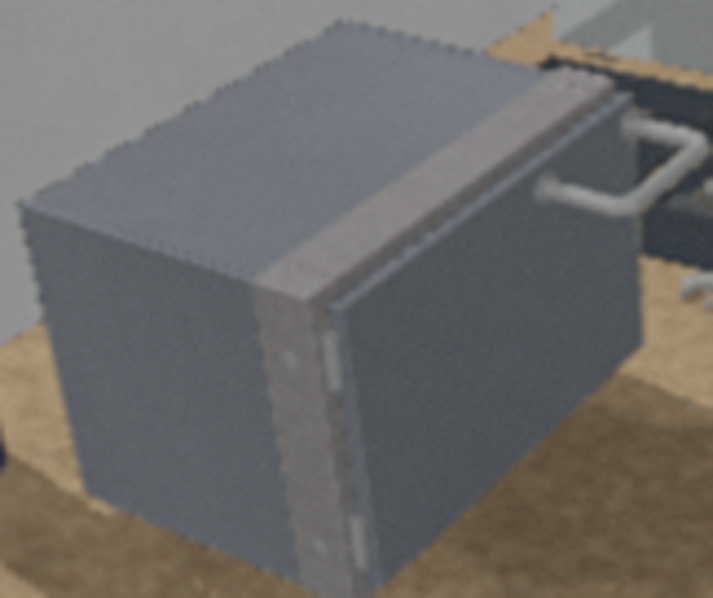

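View pics/b1.png

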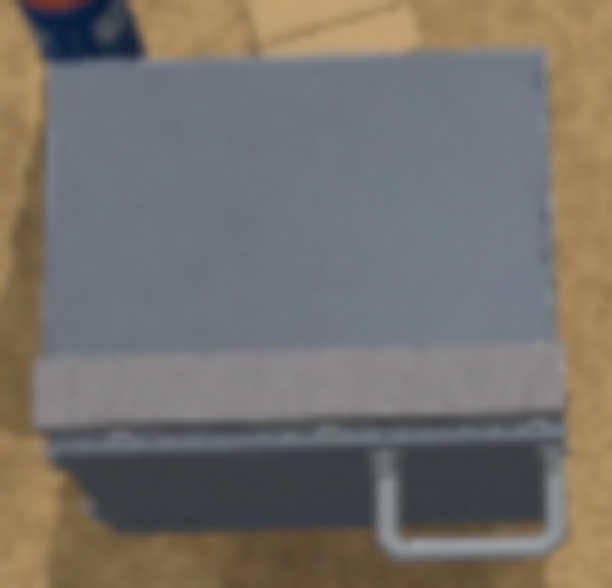

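View pics/c1.png

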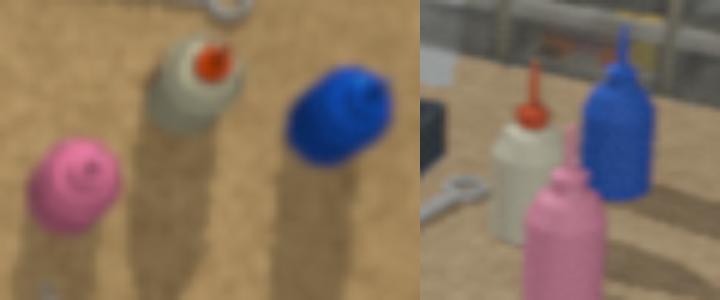

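```bash
cat > fit.py <<'E'
from h import *
from scipy.optimize import least_squares
T=arm.read_camera('top');S=arm.read_camera('side')
t=lambda x,y:(170+(x+.5)/6-.5,86+(y+.5)/6-.5)
s=lambda x,y:(74+(x+.5)/4.4-.5,148+(y+.5)/4.4-.5)
L=[ # x,y,z, moves with s?, cam, px
(170,122,190,0,T,t(48,62)),(170,-122,190,0,T,t(546,48)),
(170,122,190,0,S,s(22,203)),(170,-122,190,0,S,s(345,22)),(170,122,0,0,S,s(90,492)),
(-26,-125,186,1,S,s(633,95)),(-26,117,186,1,S,s(338,312)),(-26,117,22,1,S,s(372,590)),(-26,-125,22,1,S,s(643,348)),
(-74,-39,170,1,T,t(387,548)),(-74,-119,170,1,T,t(556,548)),(-74,-39,170,1,S,s(625,203)),(-74,-119,170,1,S,s(697,140)),
]
def W(p,X,m):
    c,n=np.cos(p[2]),np.sin(p[2]);x=X[0]/1e3+p[3]*m;y=X[1]/1e3
    return np.array([p[0]+c*x-n*y,p[1]+n*x+c*y,X[2]/1e3])
def res(p):
    return np.concatenate([proj(l[4],W(p,l[:3],l[3]))[0]-l[5]-(p[4:6] if l[4] is T else p[6:8]) for l in L]+[p[4:]*1.5])
r=least_squares(res,[.55,.1,0,0,0,0,0,0],loss='soft_l1')
if __name__=='__main__':
    print(np.round(r.x,4)); print(np.round(r.fun[:26].reshape(-1,2),2).tolist())
    print('hinge',W(r.x,(-16,119,0),1),'handle',W(r.x,(-74,-79,170),1),W(r.x,(-74,-39,170),1),W(r.x,(-74,-119,170),1))
    a=lambda x,y:(295+x/6-.4,175+y/6-.4); b=lambda x,y:(255+(x-420)/5-.4,150+y/4.286-.4)
    B=[(126,S,b(535,60)),(92,S,b(532,115)),(92,T,a(213,63)),(126,T,a(221,53))]
    for z,p,uv in B: print(z,np.round(onz(p,uv,z/1e3),4), np.round(onz(p,np.array(uv)+(r.x[4:6] if p is T else r.x[6:8]),z/1e3),4))
    q=least_squares(lambda v:np.concatenate([proj(p,np.array([v[0],v[1],z/1e3]))[0]-uv for z,p,uv in B]),[.5,-.25]);print('bottle',q.x,np.round(q.fun,1))
    th=np.linspace(0,6.28,40)
    for p,n in((T,'T'),(S,'S')):
        P=np.vstack([np.c_[q.x[0]+.022*np.cos(th),q.x[1]+.022*np.sin(th),0*th+z] for z in(0,.07)])
        uv=proj(p,P);print(n,'pred',uv.min(0),uv.max(0),[ (np.round([d['extent'][0]-d['extent'][2]/2,d['extent'][1]-d['extent'][3]/2,d['extent'][0]+d['extent'][2]/2,d['extent'][1]+d['extent'][3]/2],1).tolist()) for d in arm.search_frame(p,'oil_bottle')[:3]])
    for n,k in(('offcut_3',.018),('tape_black',.019)):
        print(n,[np.round(onz(S,d['extent'][:2],k),3) for d in arm.search_frame(S,n)[:1]])
    print('pink/blue foot', onz(T,a(60,200),0),onz(T,a(325,130),0),'cream',onz(T,a(185,97),0))
E
python3 fit.py
```

```text
[ 0.655   0.0607  0.0169  0.0018  0.0913  0.1046 -0.0491 -0.2461]
[[-0.17, 0.32], [0.38, 0.35], [-0.97, -0.7], [0.3, -1.31], [-0.21, 3.77], [-0.22, -0.45], [-0.23, -1.0], [1.06, -0.03], [0.06, -0.59], [-0.04, 0.11], [0.06, -0.61], [-0.91, 1.69], [1.46, 0.93]]
hinge [0.63880009 0.17941415 0.        ] handle [ 0.5841632  -0.01954014  0.17      ] [0.58348547 0.02045412 0.17      ] [ 0.58484094 -0.0595344   0.17      ]
126 [ 0.5748 -0.2703  0.126 ] [ 0.5756 -0.2716  0.126 ]
92 [ 0.5705 -0.2603  0.092 ] [ 0.5713 -0.2616  0.092 ]
92 [ 0.5746 -0.2671  0.092 ] [ 0.5743 -0.2674  0.092 ]
126 [ 0.5724 -0.2642  0.126 ] [ 0.5721 -0.2645  0.126 ]
bottle [ 0.57308913 -0.2656002 ] [-0.2  0.8  0.  -1.  -0.5  0.5  0.5 -0.2]
T pred [317.50132288 180.15688687] [335.27265701 197.99852257] [[299.7, 198.5, 312.6, 216.2], [341.8, 183.5, 361.4, 202.6]]
S pred [268.44495055 178.74922556] [284.68302984 207.91856074] [[269.2, 167.9, 284.8, 207.8], [254.9, 308.9, 300.5, 335.7], [272.1, 188.0, 292.7, 223.4]]
offcut_3 [array([0.356, 0.146, 0.018])]
tape_black [array([ 0.389, -0.082,  0.019])]
pink/blue foot [ 0.51894177 -0.19925163  0.        ] [ 0.55613468 -0.34654876  0.        ] cream [ 0.57526741 -0.26999775  0.        ]
```

The cream bottle is confirmed in the enlarged crop: top crop (195,85) with orange spout, at about world (0.574,-0.268). The cabinet origin is at about (0.655,0.061). Next I move above the gap behind the handle, fingers shut and tool x along world x.

```bash
cat >> h.py <<'E'
from scipy.spatial.transform import Rotation as R
def to(*targets):
    "print rows (turn, shift) from measured pose to world targets (x,y,z,yaw deg of tool x), tool down"
    s=arm.sense();q=s['tcp_rot'];R0=R.from_quat([q[1],q[2],q[3],q[0]])
    print('at',np.round(s['eef_pos'],4),'f',np.round(s['ft_force'],2),'t',round(s['clock'],2))
    for x,y,z,w in targets:
        R1=R.from_euler('z',w,degrees=True)*R.from_euler('x',180,degrees=True)
        print(np.round((R0.inv()*R1).as_rotvec(degrees=True),1),np.round(R0.inv().apply(np.array([x,y,z])-s['eef_pos']),4))
E
python3 -m handwheel '0 0 48.7 0.389 -0.078 -0.03 -1;0 0 48.7 0.389 -0.078 -0.03 -1;0 0 48.7 0.389 -0.078 -0.03 -1;0 0 48.7 0.389 -0.078 -0.03 -1;0 0 48.7 0.389 -0.078 -0.03 -1;0 0 48.7 0.389 -0.078 -0.03 -1;0 0 48.7 0.389 -0.078 -0.03 -1;0 0 48.7 0.389 -0.078 -0.03 -1;0 0 48.7 0.389 -0.078 -0.03 -1;0 0 48.7 0.389 -0.078 -0.03 -1'
python3 -c "
from h import *
to((.611,-.019,.25,0),(.611,-.019,.15,0))
p=arm.read_camera('side');q=arm.read_camera('top')
a=p['pixels'][130:290,100:260];b=q['pixels'][90:210,190:310]
cv2.imwrite('pics/p1.png',cv2.cvtColor(np.hstack([cv2.resize(a,(400,400)),cv2.resize(b,(400,400))]),cv2.COLOR_RGB2BGR))"
```

```text
clock: 2.25
eef_pos: [0.611, -0.0205, 0.2614]
tcp_rot: [0.0, 1.0, -0.001, -0.0]
ft_force: [-0.6, -0.3, -0.3]
gripper_width: 0.002
finger_force: 0.0
at [ 0.611  -0.0205  0.2614] f [-0.61 -0.3  -0.31] t 2.25
[ 0.   0.  -0.1] [ 0.     -0.0015  0.0114]
[ 0.   0.  -0.1] [ 1.000e-04 -1.500e-03  1.114e-01]
```

View pics/p1.png

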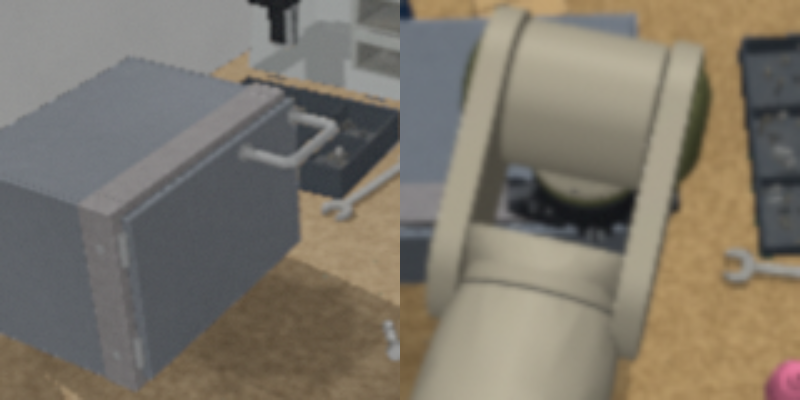

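The fingertips hang at side crop (280,35), above the handle gap at (290,130). Descending.

```bash
python3 -m handwheel '0 0 0 0 0 0.05 -1;0 0 0 0 0 0.07 -1;0 0 0 0 0 0.078 -1;0 0 0 0 0 0.085 -1;0 0 0 0 0 0.092 -1;0 0 0 0 0 0.092 -1'
```

```text
clock: 3.1
eef_pos: [0.6113, -0.0194, 0.1693]
tcp_rot: [-0.0, 1.0, -0.0, -0.0]
ft_force: [-0.3, -0.1, -0.5]
gripper_width: -0.002
finger_force: 0.0
```

```bash
python3 -m handwheel '0 0 0 0 0 0.01 -1;0 0 0 0 0 0.018 -1;0 0 0 -0.003 0 0.018 -1;0 0 0 -0.006 0 0.018 -1;0 0 0 -0.008 0 0.018 -1'; python3 -m handwheel '0 0 0 -0.001 0 0 -1;0 0 0 -0.002 0 0 -1';python3 -m handwheel '0 0 0 -0.001 0 0 -1;0 0 0 -0.002 0 0 -1'
```

```text
clock: 3.72
eef_pos: [0.6032, -0.0194, 0.1517]
tcp_rot: [0.0, 1.0, -0.0, 0.0]
ft_force: [0.3, 0.6, 0.5]
gripper_width: 0.0
finger_force: 0.0
clock: 3.98
eef_pos: [0.6013, -0.0194, 0.1515]
tcp_rot: [0.0, 1.0, -0.0, 0.0]
ft_force: [-0.5, 0.3, -0.2]
gripper_width: -0.006
finger_force: 0.0
clock: 4.22
eef_pos: [0.5993, -0.0194, 0.1513]
tcp_rot: [-0.0, 1.0, -0.0, -0.0]
ft_force: [0.1, 1.4, 0.6]
gripper_width: 0.002
finger_force: 0.0
```

```bash
for i in 1; do python3 -m handwheel '0 0 0 -0.001 0 0 -1;0 0 0 -0.002 0 0 -1';python3 -m handwheel '0 0 0 -0.001 0 0 -1;0 0 0 -0.002 0 0 -1';python3 -m handwheel '0 0 0 -0.001 0 0 -1;0 0 0 -0.002 0 0 -1';done | grep -E 'pos|force:'
```

```text
eef_pos: [0.5982, -0.0193, 0.1514]
ft_force: [6.0, 1.6, -1.2]
finger_force: 2.9
eef_pos: [0.5955, -0.0192, 0.1514]
ft_force: [1.1, 0.5, 0.0]
finger_force: 0.4
eef_pos: [0.593, -0.0195, 0.1513]
ft_force: [0.2, 0.9, 0.5]
finger_force: 0.0
```

```bash
python3 -c "
import numpy as np
H=np.array([.637,.179]);p0=np.array([.5925,-.0195])
for d in range(5,90,7):
    f=.017-np.radians(d);v=np.array([-.038,-.198]);P=H+[v[0]*np.cos(f)-v[1]*np.sin(f),v[0]*np.sin(f)+v[1]*np.cos(f)]
    print(d,np.round(P,3),np.round((P-p0)*[1,-1],3))"
```

```text
5 [ 0.585 -0.016] [-0.007 -0.004]
12 [ 0.562 -0.008] [-0.031 -0.011]
19 [0.54  0.002] [-0.053 -0.022]
26 [0.519 0.016] [-0.074 -0.035]
33 [0.5   0.031] [-0.093 -0.051]
40 [0.483 0.049] [-0.11  -0.069]
47 [0.468 0.069] [-0.124 -0.088]
54 [0.456 0.09 ] [-0.137 -0.11 ]
61 [0.446 0.113] [-0.146 -0.132]
68 [0.44  0.137] [-0.153 -0.156]
75 [0.436 0.161] [-0.156 -0.181]
82 [0.435 0.186] [-0.157 -0.205]
89 [0.438 0.21 ] [-0.155 -0.23 ]
```

```bash
python3 -m handwheel '0 0 0 -0.003 -0.001 0 -1;0 0 0 -0.006 -0.003 0 -1;0 0 0 -0.010 -0.005 0 -1;0 0 0 -0.015 -0.007 0 -1;0 0 0 -0.022 -0.009 0 -1;0 0 0 -0.031 -0.011 0 -1;0 0 0 -0.042 -0.016 0 -1;0 0 0 -0.053 -0.022 0 -1;0 0 0 -0.064 -0.028 0 -1;0 0 0 -0.074 -0.035 0 -1;0 0 0 -0.084 -0.043 0 -1;0 0 0 -0.093 -0.051 0 -1';python3 -m handwheel '0 0 0 -0.009 -0.009 0 -1;0 0 0 -0.017 -0.018 0 -1;0 0 0 -0.025 -0.028 0 -1;0 0 0 -0.032 -0.037 0 -1;0 0 0 -0.038 -0.048 0 -1;0 0 0 -0.044 -0.059 0 -1;0 0 0 -0.049 -0.07 0 -1;0 0 0 -0.053 -0.081 0 -1;0 0 0 -0.057 -0.093 0 -1;0 0 0 -0.060 -0.105 0 -1'
```

```text
clock: 6.48
eef_pos: [0.4997, 0.0322, 0.1514]
tcp_rot: [0.0, 1.0, -0.0, 0.0]
ft_force: [2.5, 0.2, 0.0]
gripper_width: -0.003
finger_force: 0.6
clock: 7.72
eef_pos: [0.4401, 0.1375, 0.1513]
tcp_rot: [0.0, 1.0, -0.0, -0.0]
ft_force: [0.8, -0.9, 0.2]
gripper_width: -0.003
finger_force: 0.6
```

```bash
python3 -m handwheel '0 0 0 -0.002 -0.012 0 -1;0 0 0 -0.003 -0.024 0 -1;0 0 0 -0.004 -0.036 0 -1;0 0 0 -0.004 -0.048 0 -1;0 0 0 -0.004 -0.054 0 -1;0 0 0 -0.004 -0.054 0 -1'
```

```text
clock: 8.48
eef_pos: [0.4362, 0.1911, 0.1512]
tcp_rot: [-0.0, 1.0, 0.0, -0.0]
ft_force: [0.2, -0.2, 0.8]
gripper_width: -0.001
finger_force: 0.0
```

```bash
python3 -m handwheel '0 0 0 0 0 -0.05 -1;0 0 0 0 0 -0.10 -1;0 0 -90 0.138 0.459 -0.10 1;0 0 -90 0.138 0.459 -0.10 1;0 0 -90 0.138 0.459 -0.10 1;0 0 -90 0.138 0.459 -0.10 1;0 0 -90 0.138 0.459 -0.10 1;0 0 -90 0.138 0.459 -0.10 1;0 0 -90 0.138 0.459 -0.10 1;0 0 -90 0.138 0.459 -0.10 1;0 0 -90 0.138 0.459 -0.10 1;0 0 -90 0.138 0.459 -0.10 1'
python3 -c "
from h import *
p=arm.read_camera('side');q=arm.read_camera('top');save(p,'s2.png');save(q,'t2.png')
to((.574,-.268,.25,90))
a=p['pixels'][100:340,80:320];b=q['pixels'][80:280,160:360]
cv2.imwrite('pics/p2.png',cv2.cvtColor(np.hstack([cv2.resize(a,(400,400)),cv2.resize(b,(400,400))]),cv2.COLOR_RGB2BGR))"
```

```text
clock: 9.98
eef_pos: [0.5739, -0.2694, 0.2505]
tcp_rot: [-0.001, 0.708, 0.706, -0.0]
ft_force: [0.4, 0.8, -0.6]
gripper_width: 1.002
finger_force: 0.0
at [ 0.574  -0.2677  0.2513] f [-0.36 -0.02  0.46] t 10.07
[-0.  -0.  -0.2] [-0.0003 -0.      0.0013]
```

View pics/p2.png

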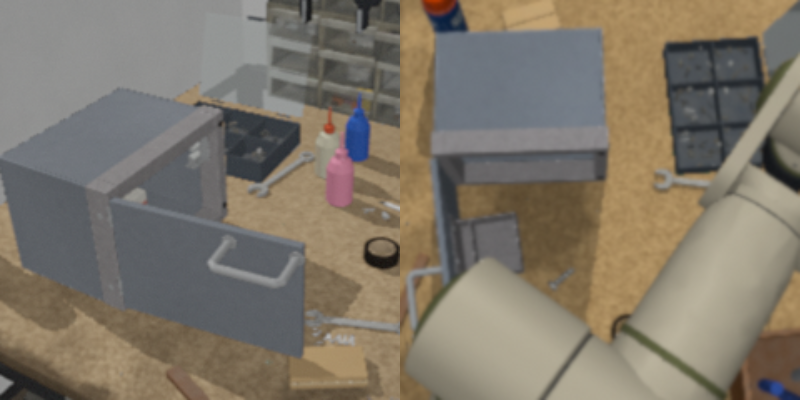

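The door stands wide at about 80°, with the pocket visible at top crop (490,245). The bottle is untouched at side crop (328,150). Descending and gripping.

```bash
python3 -m handwheel '0 0 0 0 0 0.06 1;0 0 0 0 0 0.10 1;0 0 0 0 0 0.14 1;0 0 0 0 0 0.17 1;0 0 0 0 0 0.19 1;0 0 0 0 0 0.195 1;0 0 0 0 0 0.195 1'; python3 -m handwheel '0 0 0 0 0 0 0.3;0 0 0 0 0 0 -0.2;0 0 0 0 0 0 -1;0 0 0 0 0 0 -1;0 0 0 0 0 0 -1;0 0 0 0 0 0 -1'
```

```text
clock: 10.95
eef_pos: [0.5745, -0.2679, 0.0571]
tcp_rot: [0.0, 0.707, 0.707, 0.0]
ft_force: [0.9, 0.0, 0.7]
gripper_width: 1.005
finger_force: 0.0
clock: 11.7
eef_pos: [0.5745, -0.2687, 0.0575]
tcp_rot: [0.001, 0.707, 0.707, 0.0]
ft_force: [-1.3, 0.8, 5.9]
gripper_width: 0.464
finger_force: 59.5
```

```bash
python3 -m handwheel '0 0 0 0 0 -0.01 -1;0 0 0 0 0 -0.04 -1;0 0 0 0 0 -0.10 -1;0 0 0 0 0 -0.15 -1;0 0 0 0 0 -0.15 -1'
python3 -c "
from h import *
p=arm.read_camera('side');a=p['pixels'][80:230,220:370]
cv2.imwrite('pics/p3.png',cv2.cvtColor(cv2.resize(a,(600,600)),cv2.COLOR_RGB2BGR))
q=arm.read_camera('top');save(q,'t3.png');save(p,'s3.png')"
```

```text
clock: 12.32
eef_pos: [0.5754, -0.2691, 0.2112]
tcp_rot: [0.004, 0.707, 0.707, 0.001]
ft_force: [-0.7, 0.3, -1.4]
gripper_width: 0.462
finger_force: 60.8
```

View pics/p3.png

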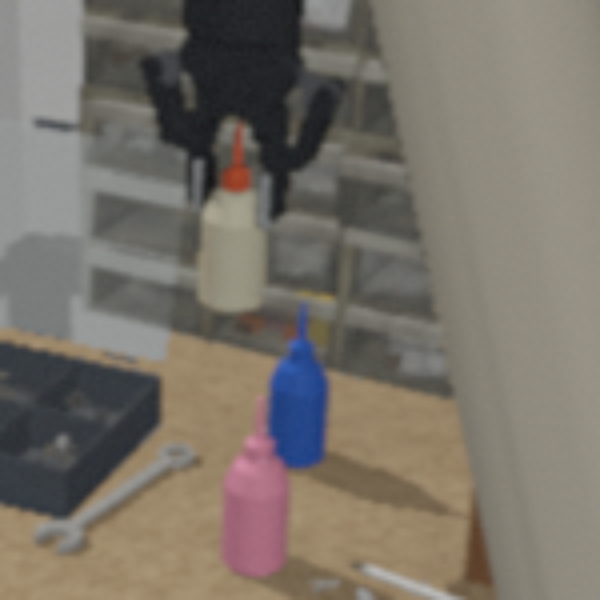

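The bottle is held upright at side crop (235,250) and the pads grip its upper body. Next I fit the door angle and the pocket position.

```bash
cat > door.py <<'E'
from h import *
from scipy.optimize import least_squares
S=arm.read_camera('side');T=arm.read_camera('top')
s=lambda x,y:np.array([80+x/1.6667-.3,100+y/1.6667-.3]);t=lambda x,y:np.array([160+x/2-400/2-.25,80+y/2-.25])
L=[((-10,-244,186),S,s(304,243)),((-10,-244,22),S,s(301,353)),((-58,-158,170),S,s(212,262)),((-58,-238,170),S,s(285,283)),
((92,-70,75),T,t(514,215)),((92,-160,75),T,t(523,272))]
def W(v,X):
    f=.0169-v[0];c,n=np.cos(f),np.sin(f);x,y,z=np.array(X)/1e3
    return np.array([v[1]+c*x-n*y,v[2]+n*x+c*y,z])
r=least_squares(lambda v:np.concatenate([proj(p,W(v,X))[0]-uv for X,p,uv in L]+[(v[1:]-[.638,.1794])/.002]),[1.4,.638,.179],loss='soft_l1')
print(r.x,np.round(r.fun,1)); P=W(r.x,(56,-115,35));print('pocket',P,'yaw',np.degrees(.0169-r.x[0]))
print([ (np.round(d['extent']),d['p']) for d in arm.search_frame(S,'oil_bottle')[:3]])
th=np.arange(0,6.28,.3);b=arm.sense()['eef_pos']
uv=proj(S,np.vstack([np.c_[b[0]+.022*np.cos(th),b[1]+.022*np.sin(th),0*th+b[2]-.0575],[[b[0],b[1],b[2]+.0685]]]))
print('pred bottle box',uv.min(0),uv.max(0))
to((P[0],P[1],.21,90),)
E
python3 door.py
```

```text
[1.42672376 0.63645136 0.17928442] [ 0.1  0.4  1.   1.7  0.1  1.4 -1.2 -0.9  0.7 -2.4  0.7 -2.3 -0.8 -0.1]
pocket [0.53191367 0.10557639 0.035     ] yaw -80.77695129037862
[(array([294., 178.,  22.,  39.]), 0.75), (array([279., 141.,  16.,  40.]), 0.7), (array([283., 202.,  20.,  44.]), 0.58)]
pred bottle box [269.72770324 112.38674035] [285.93425992 160.4835298 ]
at [ 0.5738 -0.2681  0.2046] f [-0.43  0.68 -1.22] t 12.57
[-0.2 -0.1 -0. ] [ 0.3737 -0.042  -0.0045]
```

```bash
python3 -m handwheel '0 0 0 0.03 -0.004 0 -1;0 0 0 0.08 -0.01 0 -1;0 0 0 0.13 -0.016 0 -1;0 0 0 0.18 -0.022 0 -1;0 0 0 0.23 -0.028 0 -1;0 0 0 0.28 -0.034 0 -1;0 0 0 0.32 -0.039 0 -1;0 0 0 0.35 -0.042 0 -1;0 0 0 0.366 -0.044 0 -1;0 0 0 0.374 -0.045 0 -1;0 0 0 0.374 -0.045 0 -1;0 0 0 0.374 -0.045 0 -1'
python3 -c "
from h import *
to((.529,.106,.1,90))
p=arm.read_camera('side');q=arm.read_camera('top')
a=p['pixels'][120:320,100:300];b=q['pixels'][80:230,180:330]
cv2.imwrite('pics/p4.png',cv2.cvtColor(np.hstack([cv2.resize(a,(400,400)),cv2.resize(b,(400,400))]),cv2.COLOR_RGB2BGR))"
```

```text
clock: 14.08
eef_pos: [0.5295, 0.1048, 0.2062]
tcp_rot: [0.0, 0.708, 0.707, -0.0]
ft_force: [-0.1, -0.8, -0.4]
gripper_width: 0.464
finger_force: 60.8
at [0.5295 0.1048 0.2062] f [-0.1  -0.8  -0.44] t 14.07
[-0.   0.  -0.1] [ 0.0012 -0.0005  0.1062]
```

View pics/p4.png

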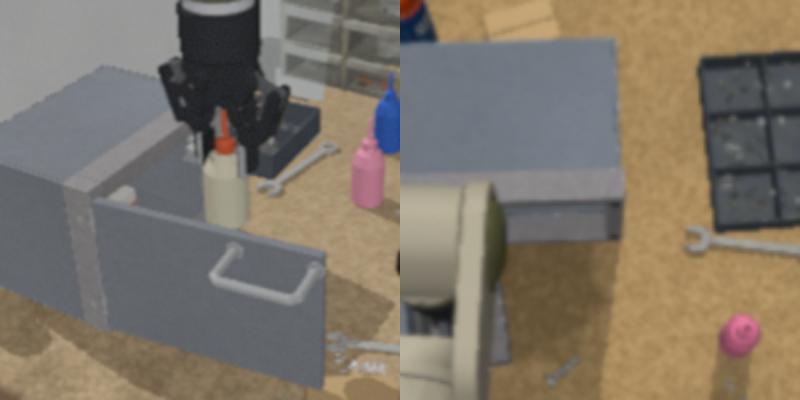

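```bash
python3 -c "
from h import *
q=arm.read_camera('top')
for uv in((220.5,215),(221.3,215.8),(216.8,187.2)): print(onz(q,uv,.075), onz(q,uv,.075)[:2]+[.0387,.0427])"
```

```text
[0.48855263 0.06706976 0.075     ] [0.52725263 0.10976976]
[0.4860866  0.06462414 0.075     ] [0.5247866  0.10732414]
[0.57480147 0.07912705 0.075     ] [0.61350147 0.12182705]
```

Side shows the bottle (crop (225,185)) hanging behind the door. The pocket corner at top crop (508,360) puts the pocket centre at about (0.528,0.107). Lowering.

```bash
python3 -m handwheel '0 0 0 0.002 -0.001 0.03 -1;0 0 0 0.002 -0.001 0.06 -1;0 0 0 0.002 -0.001 0.085 -1;0 0 0 0.002 -0.001 0.1 -1;0 0 0 0.002 -0.001 0.107 -1;0 0 0 0.002 -0.001 0.107 -1;0 0 0 0.002 -0.001 0.107 -1'; python3 -m handwheel '0 0 0 0 0 0.002 -1;0 0 0 0 0 0.003 -1;0 0 0 0 0 0.003 -1'; python3 -m handwheel '0 0 0 0 0 0.002 -1;0 0 0 0 0 0.002 -1'
```

```text
clock: 15.1
eef_pos: [0.5288, 0.1076, 0.1001]
tcp_rot: [0.001, 0.707, 0.707, 0.001]
ft_force: [-0.2, 0.3, -0.7]
gripper_width: 0.466
finger_force: 60.8
clock: 15.48
eef_pos: [0.5283, 0.1077, 0.0963]
tcp_rot: [0.0, 0.707, 0.707, 0.0]
ft_force: [0.1, 0.8, -1.0]
gripper_width: 0.46
finger_force: 60.8
clock: 15.72
eef_pos: [0.5282, 0.1076, 0.0941]
tcp_rot: [-0.0, 0.707, 0.707, -0.0]
ft_force: [0.2, -0.1, -0.9]
gripper_width: 0.466
finger_force: 60.8
```

```bash
python3 -m handwheel '0 0 0 0 0 0.001 -1;0 0 0 0 0 0.001 -1'; python3 -m handwheel '0 0 0 0 0 0.001 -1;0 0 0 0 0 0.001 -1';  python3 -m handwheel '0 0 0 0 0 0.001 -1;0 0 0 0 0 0.001 -1'
```

```text
clock: 15.98
eef_pos: [0.5283, 0.1076, 0.0933]
tcp_rot: [-0.0, 0.707, 0.707, -0.0]
ft_force: [0.1, -0.5, -1.4]
gripper_width: 0.464
finger_force: 60.8
clock: 16.23
eef_pos: [0.5285, 0.1076, 0.0926]
tcp_rot: [0.0, 0.707, 0.707, 0.0]
ft_force: [-0.3, -0.8, 0.7]
gripper_width: 0.464
finger_force: 61.2
clock: 16.48
eef_pos: [0.5286, 0.1076, 0.0924]
tcp_rot: [0.001, 0.707, 0.707, 0.0]
ft_force: [-2.7, -0.9, 9.6]
gripper_width: 0.462
finger_force: 62.1
```

```bash
python3 -m handwheel '0 0 0 0 0 0 0.0;0 0 0 0 0 0 0.1;0 0 0 0 0 0 0.4;0 0 0 0 0 0 0.7;0 0 0 0 0 0 0.8;0 0 0 0 0 0 0.8;0 0 0 0 0 0 0.8'; python3 -m handwheel '0 0 0 0 0 -0.02 0.8;0 0 0 0 0 -0.05 0.8;0 0 0 0 0 -0.09 0.8;0 0 0 0 0 -0.13 0.8;0 0 0 0 0 -0.16 0.8;0 0 0 0 0 -0.16 0.8'
python3 -c "
from h import *
p=arm.read_camera('side')
print([ (np.round(d['extent'],1),round(d['p'],2)) for d in arm.search_frame(p,'oil_bottle')[:4]],proj(p,[[.5286,.1076,.161],[.5286,.1076,.115]]));save(p,'s5.png')"
```

```text
clock: 17.35
eef_pos: [0.5284, 0.1077, 0.0913]
tcp_rot: [0.0, 0.707, 0.707, 0.0]
ft_force: [0.0, -0.2, -1.5]
gripper_width: 0.902
finger_force: 0.0
clock: 18.1
eef_pos: [0.529, 0.1077, 0.2534]
tcp_rot: [0.002, 0.707, 0.707, 0.002]
ft_force: [0.9, 1.1, -0.6]
gripper_width: 0.9
finger_force: 0.0
[(array([295.4, 180. ,  15.4,  30.4]), 0.93)] [[213.29472927 224.86304327]
 [214.29497609 243.43260871]]
```

```bash
python3 -m handwheel '0 0 0 -0.458 -0.179 -0.047 -1;0 0 0 -0.458 -0.179 -0.047 -1;0 0 0 -0.458 -0.179 -0.047 -1;0 0 0 -0.458 -0.179 -0.047 -1;0 0 0 -0.458 -0.179 -0.047 -1;0 0 0 -0.458 -0.179 -0.047 -1;0 0 0 -0.458 -0.179 -0.047 -1;0 0 0 -0.458 -0.179 -0.047 -1;0 0 0 -0.458 -0.179 -0.047 -1;0 0 0 -0.458 -0.179 -0.047 -1'
python3 -c "
from h import *
p=arm.read_camera('side');q=arm.read_camera('top');save(p,'s6.png');save(q,'t6.png')
a=p['pixels'][205:325,140:280];b=q['pixels'][150:250,160:240]
cv2.imwrite('pics/p6.png',cv2.cvtColor(np.hstack([cv2.resize(a,(420,360)),cv2.resize(b,(380,475))[:360]]),cv2.COLOR_RGB2BGR))
print([ (np.round(d['extent'],1),round(d['p'],2)) for d in arm.search_frame(q,'oil_bottle')[:4]])"
```

```text
clock: 19.45
eef_pos: [0.3492, -0.3497, 0.2972]
tcp_rot: [-0.001, 0.707, 0.707, 0.0]
ft_force: [-0.1, -0.0, -0.3]
gripper_width: -0.002
finger_force: 0.0
[(array([307.5, 204.4,  17.3,  18.9]), 0.75), (array([350.4, 193.7,  16.1,  17.5]), 0.73), (array([207.2, 199.8,  11.5,  13.2]), 0.62)]
```

View pics/p6.png

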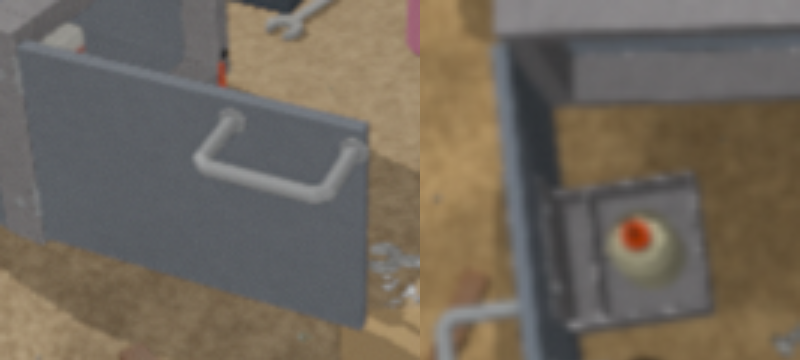

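The bottle stands in the pocket (top crop (645,245), spout orange). The handle bar runs through side crop (198,160)–(320,195). Refitting the door angle and the gap.

```bash
python3 - <<'E'
from h import *
from scipy.optimize import least_squares
S=arm.read_camera('side');T=arm.read_camera('top')
s=lambda x,y:np.array([140+x/3-.33,205+y/3-.33]);t=lambda x,y:np.array([160+(x-420)/4.75-.4,150+y/4.75-.4])
L=[((-10,-244,186),S,s(368,128)),((-10,-244,22),S,s(365,328)),((-58,-158,170),S,s(200,160)),((-58,-238,170),S,s(322,193)),((-10,-2,186),S,s(22,46)),
((-58,-158,170),T,t(445,318)),((-10,-158,170),T,t(515,310)),((92,-70,75),T,t(695,177)),((92,-160,75),T,t(713,312))]
def W(v,X):
    f=.0169-v[0];c,n=np.cos(f),np.sin(f);x,y,z=np.array(X)/1e3
    return np.array([v[1]+c*x-n*y,v[2]+n*x+c*y,z])
r=least_squares(lambda v:np.concatenate([proj(p,W(v,X))[0]-uv for X,p,uv in L]+[(v[1:]-[.637,.1794])/.003]),[1.4,.638,.179],loss='soft_l1')
print(r.x,np.round(r.fun,1));print('gap',W(r.x,(-31.5,-198,170)))
v=[r.x[0],.637,.1794]
for d in list(range(82,0,-7))+[2,0]:
    v[0]=np.radians(d); print(d,[W(v,(x,-198,0))[:2].round(4).tolist() for x in (-29,)])
E
```

```text
[1.45430919 0.63552655 0.17670012] [-0.4  0.1 -0.4  0.8  0.   0.9  1.4  1.  -1.3 -1.   0.1  0.6  2.4 -0.1
  0.3 -0.8  0.1 -0.5 -0.5 -0.9]
gap [0.43509612 0.1815879  0.17      ]
82 [[0.4369, 0.1772]]
75 [[0.4387, 0.1528]]
68 [[0.4434, 0.1288]]
61 [[0.451, 0.1056]]
54 [[0.4614, 0.0835]]
47 [[0.4744, 0.0628]]
40 [[0.4898, 0.0439]]
33 [[0.5074, 0.0269]]
26 [[0.5269, 0.0123]]
19 [[0.5481, 0.0001]]
12 [[0.5706, -0.0094]]
5 [[0.5942, -0.0161]]
2 [[0.6044, -0.018]]
0 [[0.6114, -0.0191]]
```

```bash
python3 -m handwheel '0 0 0 0.533 0.087 0.047 -1;0 0 0 0.533 0.087 0.047 -1;0 0 0 0.533 0.087 0.047 -1;0 0 0 0.533 0.087 0.047 -1;0 0 0 0.533 0.087 0.047 -1;0 0 0 0.533 0.087 0.047 -1;0 0 0 0.533 0.087 0.047 -1;0 0 0 0.533 0.087 0.047 -1;0 0 0 0.533 0.087 0.047 -1;0 0 0 0.533 0.087 0.047 -1;0 0 0 0.533 0.087 0.047 -1'; python3 -m handwheel '0 0 0 0 0 0.04 -1;0 0 0 0 0 0.055 -1;0 0 0 0 0 0.062 -1;0 0 0 0 0 0.069 -1;0 0 0 0 0 0.076 -1;0 0 0 0 0 0.076 -1'
```

```text
clock: 21.08
eef_pos: [0.436, 0.1826, 0.2514]
tcp_rot: [0.0, 0.707, 0.707, -0.0]
ft_force: [-0.1, -0.1, 1.1]
gripper_width: 0.002
finger_force: 0.0
clock: 21.82
eef_pos: [0.4362, 0.1826, 0.1751]
tcp_rot: [-0.0, 0.707, 0.707, -0.0]
ft_force: [0.2, -0.4, -0.3]
gripper_width: 0.001
finger_force: 0.0
```

```bash
python3 -m handwheel '0 0 0 0 0 0.015 -1;0 0 0 0 0 0.023 -1;0 0 0 -0.008 0.001 0.023 -1;0 0 0 -0.018 0.002 0.023 -1;0 0 0 -0.030 0.003 0.023 -1;0 0 0 -0.042 0.005 0.023 -1;0 0 0 -0.054 0.007 0.023 -1;0 0 0 -0.066 0.011 0.023 -1;0 0 0 -0.077 0.015 0.023 -1;0 0 0 -0.088 0.02 0.023 -1;0 0 0 -0.099 0.025 0.023 -1;0 0 0 -0.099 0.025 0.023 -1'
```

```text
clock: 23.32
eef_pos: [0.4617, 0.0829, 0.1523]
tcp_rot: [0.0, 0.708, 0.707, -0.0]
ft_force: [-0.1, 0.2, -0.6]
gripper_width: 0.001
finger_force: 0.0
```

```bash
python3 -m handwheel '0 0 0 -0.010 0.006 0 -1;0 0 0 -0.020 0.013 0 -1;0 0 0 -0.030 0.020 0 -1;0 0 0 -0.039 0.028 0 -1;0 0 0 -0.048 0.037 0 -1;0 0 0 -0.056 0.046 0 -1;0 0 0 -0.0635 0.055 0 -1;0 0 0 -0.071 0.065 0 -1;0 0 0 -0.077 0.075 0 -1;0 0 0 -0.083 0.086 0 -1;0 0 0 -0.087 0.096 0 -1;0 0 0 -0.087 0.096 0 -1'
```

```text
clock: 24.82
eef_pos: [0.558, -0.0037, 0.1522]
tcp_rot: [0.0, 0.707, 0.707, 0.0]
ft_force: [0.0, -0.3, -0.3]
gripper_width: -0.003
finger_force: 0.0
```

```bash
python3 -m handwheel '0 0 0 -0.003 0.006 0 -1;0 0 0 -0.006 0.0125 0 -1;0 0 0 -0.008 0.018 0 -1;0 0 0 -0.009 0.024 0 -1;0 0 0 -0.0105 0.029 0 -1;0 0 0 -0.0115 0.033 0 -1;0 0 0 -0.0125 0.037 0 -1;0 0 0 -0.013 0.039 0 -1;0 0 0 -0.013 0.039 0 -1'
```

```text
clock: 25.95
eef_pos: [0.5965, -0.0164, 0.1523]
tcp_rot: [0.0, 0.707, 0.707, 0.0]
ft_force: [0.7, -0.3, -0.8]
gripper_width: -0.002
finger_force: 0.0
```

```bash
for i in 1; do python3 -m handwheel '0 0 0 0 0.001 0 -1;0 0 0 0 0.002 0 -1'; python3 -m handwheel '0 0 0 0 0.001 0 -1;0 0 0 0 0.002 0 -1'; python3 -m handwheel '0 0 0 0 0.001 0 -1;0 0 0 0 0.002 0 -1'; done | grep -E 'pos|force:'
```

```text
eef_pos: [0.5983, -0.0164, 0.1524]
ft_force: [-0.3, -0.7, 0.1]
finger_force: 0.3
eef_pos: [0.6004, -0.0164, 0.1523]
ft_force: [-1.2, -1.2, 0.4]
finger_force: 0.3
eef_pos: [0.6024, -0.0164, 0.1523]
ft_force: [-0.7, -0.7, -0.1]
finger_force: 0.3
```

```bash
(python3 -m handwheel '0 0 0 0 0.001 0 -1;0 0 0 0 0.002 0 -1'; python3 -m handwheel '0 0 0 0 0.001 0 -1;0 0 0 0 0.0015 0 -1'; python3 -m handwheel '0 0 0 0 0.0005 0 -1;0 0 0 0 0.001 0 -1';python3 -m handwheel '0 0 0 0 0.0005 0 -1;0 0 0 0 0.001 0 -1') | grep -E 'pos|force:'
```

```text
eef_pos: [0.6044, -0.0164, 0.1523]
ft_force: [-1.3, -0.5, -0.1]
finger_force: 0.3
eef_pos: [0.6059, -0.0164, 0.1523]
ft_force: [-0.7, 0.1, 0.8]
finger_force: 0.3
eef_pos: [0.6068, -0.0164, 0.1523]
ft_force: [-1.2, 0.6, -0.7]
finger_force: 0.3
eef_pos: [0.6078, -0.0164, 0.1523]
ft_force: [-2.2, -0.9, 0.0]
finger_force: 0.7
```

Catch resistance is starting as predicted, so I continue in 1 mm steps, watching the force.

```bash
(python3 -m handwheel '0 0 0 0 0.0005 0 -1;0 0 0 0 0.001 0 -1'; python3 -m handwheel '0 0 0 0 0.0005 0 -1;0 0 0 0 0.001 0 -1'; python3 -m handwheel '0 0 0 0 0.0005 0 -1;0 0 0 0 0.001 0 -1';python3 -m handwheel '0 0 0 0 0.0005 0 -1;0 0 0 0 0.001 0 -1') | grep -E 'pos|force:'
```

```text
eef_pos: [0.6082, -0.0164, 0.1523]
ft_force: [-6.3, -1.0, 2.2]
finger_force: 3.1
eef_pos: [0.6089, -0.0165, 0.1523]
ft_force: [-7.3, -1.9, 3.1]
finger_force: 3.9
eef_pos: [0.6098, -0.0165, 0.1523]
ft_force: [-6.6, -2.1, 2.4]
finger_force: 3.6
eef_pos: [0.6109, -0.0166, 0.1523]
ft_force: [-7.1, -2.1, 1.9]
finger_force: 3.5
```

```bash
(python3 -m handwheel '0 0 0 0 0.0005 0 -1;0 0 0 0 0.001 0 -1'; python3 -m handwheel '0 0 0 0 0.0005 0 -1;0 0 0 0 0.001 0 -1'; python3 -m handwheel '0 0 0 0 0.0005 0 -1;0 0 0 0 0.0005 0 -1';python3 -m handwheel '0 0 0 0 0.0005 0 -1;0 0 0 0 0.0005 0 -1') | grep -E 'pos|force:'
```

```text
eef_pos: [0.612, -0.0167, 0.1523]
ft_force: [-6.2, -1.2, 2.5]
finger_force: 3.3
eef_pos: [0.6137, -0.0167, 0.1523]
ft_force: [-3.1, -2.7, 0.8]
finger_force: 1.6
eef_pos: [0.6145, -0.0163, 0.1523]
ft_force: [-2.5, -0.8, -0.2]
finger_force: 0.9
eef_pos: [0.615, -0.0163, 0.1523]
ft_force: [-1.1, -1.2, 0.2]
finger_force: 0.6
```

```bash
(python3 -m handwheel '0 0 0 0 0.0005 0 -1;0 0 0 0 0.0005 0 -1'; python3 -m handwheel '0 0 0 0 0.0005 0 -1;0 0 0 0 0.0005 0 -1'; python3 -m handwheel '0 0 0 0 0.0003 0 -1;0 0 0 0 0.0003 0 -1') | grep -E 'pos|force:'
```

```text
eef_pos: [0.6156, -0.0162, 0.1524]
ft_force: [-0.1, 0.4, 0.0]
finger_force: 0.0
eef_pos: [0.6159, -0.0163, 0.1524]
ft_force: [0.6, 0.6, -0.1]
finger_force: 0.0
eef_pos: [0.6161, -0.0164, 0.1523]
ft_force: [-0.3, 0.5, 0.7]
finger_force: 0.0
```

```bash
(python3 -m handwheel '0 0 0 0 0.0005 0 -1;0 0 0 0 0.0005 0 -1'; python3 -m handwheel '0 0 0 0 0.0005 0 -1;0 0 0 0 0.0005 0 -1') | grep -E 'pos|force:'
```

```text
eef_pos: [0.6166, -0.0164, 0.1523]
ft_force: [0.1, 0.6, 0.3]
finger_force: 0.0
eef_pos: [0.6168, -0.0164, 0.1523]
ft_force: [-3.1, 0.2, 1.0]
finger_force: 1.6
```

Firm contact at 0.6168, right after the force vanished: the door is home. Backing off and lifting out.

```bash
python3 -m handwheel '0 0 0 0 -0.003 0 -1;0 0 0 0 -0.006 0 -1;0 0 0 0 -0.006 -0.01 -1;0 0 0 0 -0.006 -0.05 -1;0 0 0 0 -0.006 -0.10 -1;0 0 0 0 -0.006 -0.13 -1;0 0 0 -0.28 -0.2 -0.13 -1;0 0 0 -0.28 -0.2 -0.13 -1;0 0 0 -0.28 -0.2 -0.13 -1;0 0 0 -0.28 -0.2 -0.13 -1;0 0 0 -0.28 -0.2 -0.13 -1;0 0 0 -0.28 -0.2 -0.13 -1'
python3 - <<'E'
from h import *
p=arm.read_camera('side')
a=cv2.imread('pics/side0.png');b=cv2.cvtColor(p['pixels'],cv2.COLOR_RGB2BGR)
A=cv2.GaussianBlur(a,(0,0),1.0)[150:290,80:238].astype(np.float32);B=cv2.GaussianBlur(b,(0,0),1.0)[150:290,80:238].astype(np.float32)
d=np.abs(A-B).max(2);print('diff mean',d.mean(),'p99',np.percentile(d,99))
g=lambda x:cv2.cvtColor(x.astype(np.uint8),cv2.COLOR_BGR2GRAY).astype(np.float32)
print('handle shift',cv2.phaseCorrelate(g(A)[20:60,110:158].copy(),g(B)[20:60,110:158].copy()),'door',cv2.phaseCorrelate(g(A)[20:120,60:150].copy(),g(B)[20:120,60:150].copy()))
for n in('offcut_3','tape_black'): print(n,[np.round(d['extent']) for d in arm.search_frame(p,n)[:1]])
print(arm.sense()['ft_force'],arm.sense()['eef_pos'])
E
```

```text
clock: 32.45
eef_pos: [0.4154, -0.2986, 0.2832]
tcp_rot: [0.001, 0.708, 0.706, -0.0]
ft_force: [0.5, -0.1, 0.0]
gripper_width: 0.004
finger_force: 0.0
diff mean 0.76641047 p99 2.0
handle shift ((0.0065283391736628005, 0.0016526706814126157), 1.001351392020782) door ((-0.040232675068388346, -0.01107201378406586), 1.0063165787590875)
offcut_3 [array([278., 321.,  47.,  28.])]
tape_black [array([311., 253.,  22.,  22.])]
[-0.04614418  0.25509684 -0.72228116] [ 0.41663358 -0.29713006  0.28292797]
```

The door and handle image matches the initial shut state to within 0.05 px, and the bystanders have not moved. Handing in.

```bash
python3 -m handwheel '0 0 0 0 0 0 -1;0 0 0 0 0 0 -1;0 0 0 0 0 0 -1;0 0 0 0 0 0 -1'; python3 -c "
from bench import arm
print(arm.job_done())"
```

```text
clock: 33.1
eef_pos: [0.4173, -0.296, 0.2823]
tcp_rot: [0.0, 0.707, 0.707, 0.0]
ft_force: [0.5, -0.3, -0.4]
gripper_width: -0.003
finger_force: 0.0
the job is handed in; nothing more can be done
None
```

The job is handed in at about 33 s: the oil bottle was set upright in the pocket (last seen there before closing, since the shut door hides it), and the door was pushed home past its catch with the highest force reading about 8 N.

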